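Set the desk intercom's volume wheel to the marker tab and press the talk key

ROBOT

A 6-joint arm with a two-finger parallel gripper is mounted at the origin on the work surface. World frame = base frame: x ahead of the robot, y to its left, z up, the work surface at z = 0. Lengths are in mm, angles in rad, forces in N, time in s.
With the tool pointing down it reaches from about 275 to 825 mm from the base axis. Payload 4.9 kg.
Tool frame: the origin (TCP) lies at the very end of the fingers, on their centre line; the grasp point (between the pads) lies 19 mm behind it; z points along the fingers, y is the line along which they close (so a half turn about z gives the same grasp; the last joint's range is limited). The gripper opens to 85 mm and grips with 20 to 120 N. Pads are 22 mm wide; open, the fingers measure 114 mm over their backs; the gripper's body (76 mm by 85 mm) begins 54 mm behind the grasp point. The pads swing forward as they close: fully open they stand 13 mm farther back than shut.
Start: joints at [1.164, 0.326, -0.193, 1.052, 0, 1.437], TCP at [148.18, 529.68, 231.281] pointing down, gripper open.
Joint ranges: [-2.65, 2.65], [-0.97, 1.79], [-1.3, 1.35], [-1.93, 2.1], [-1.47, 1.37], [-3.14, 3.14]. Speed limits (rad/s): [2.57, 2.57, 3.14, 3.14, 3.14, 3.14].

INTERFACE

Orientations are given as [roll, pitch, yaw] about the fixed x, y, z axes, in that order (R = Rz(yaw) Ry(pitch) Rx(roll)).
In Python, from bench import bot, solve_ik, imaging gives the robot as it stands. Calls block until the motion is done:
- bot.move_ptp(position, orientation): joint-space move of the TCP to a pose.
- bot.movel(position, rot=None, max_speed=150, threshold=None): straight line of the TCP; rot=None keeps the orientation; max_speed is the mean speed in mm/s. With threshold (N) it stops when the force on the tool has changed by that much, and returns True; else False.
- bot.move_j(angles): joint-space move.
- bot.grip(opening, effort=None): opening from 0.0 (shut) to 1.0 (fully open); effort is the grip in N (None keeps the last); returns when the fingers have stopped.
- bot.dwell(seconds).
- solve_ik(position, orientation): joint angles nearest the present ones, or None.
- bot.get_state(): the state.
- imaging.capture(name): name is "scene" or "top" or "wrist"; returns the picture (400x640x3 uint8, blue, green, red); there is no depth.
- imaging.camera_model(name): a dict with "K" (3x3 intrinsics, pixels), "position" and "rotation" of the camera in the world. Camera axes: x right, y up, looking along -z (the intrinsics and any distortion apply to the point x, -y, -z); pixel columns grow to the right and rows downward; lengths in mm; the calibration is good to about 2 mm. A picture is of the moment at which its call begins: read the wrist's pose just before it. camera_model takes no time and is no camera call; for the wrist camera it gives the pose at the moment of the call.
A pose or a line that the arm cannot do raises bot.IKError and nothing moves.
- bot.sign_off(): hands the job in; it is judged then, once.
The state is a dict: "t": time; "qpos": joint angles; "joint_velocities": joint speeds; "effort": joint torques, N m; "tcp_pos": TCP position; "orientation": TCP orientation; "contact_force": force on the tool from outside, world axes, zero at the start; "wrist_torque": the same for the moment, N m; "opening": opening from 0.0 (shut) to 1.0 (fully open); "gripper_force": force on a finger pad.
Only numpy, scipy, OpenCV 4.12 (cv2) and the standard library are available. Lean on these libraries where they do the work, as an engineer would, in place of code of your own. Each camera call takes 0.05 s, during which the arm holds its last target. There are 200 camera calls.

TASK

On the desk intercom, roll the edge thumbwheel gently with one fingertip, pressing only lightly, until the white pointer in the window stands opposite the small marker tab, and take the finger off. Then gently press the round talk key fully down and let it come up again. Leave the tab and the cubes and stapler beside the intercom where they are.

Things in the scene. Friction and masses are not known exactly. Their poses are not given: they have to be found in the camera images.
- case (a point): Centre of the top face of the desk intercom, a grey box fixed to the desk, 180 mm (its x, front to back) by 220 mm (its y) by 55 mm high, top face flat. Axes: x away from its front, y to the left, z up.
- slot (a point): Centre of the thumbwheel's slot, on the intercom's top face, 55 mm above the desk, axes as the case's. The slot is 48 mm long along x, 11.5 mm wide; the wheel's axle runs along y right below this point. The rim stands 3 to 13 mm out of the face: not measured, and it rises and sinks by up to 2 mm either way as the wheel turns (not quite round), so feel for it. The face is clear for 40 mm to either side in y.
- wheel (a joint): Angle (rad) of the black knurled thumbwheel, radius 25 mm, 8 mm wide: 0 to 2.5, grows as the top of its rim is pushed to +x; the pointer then moves to +x by 20 mm per rad (0.8 mm per mm of rim). Sprung axle: sinks 1 mm per 20 N. Turning takes about 3.6 N along the rim, and it stays put; pressed below about 4 to 6 N a fingertip slips. Over 15 N is too rough.
- pointer (a joint): Position (m) of the white pointer bar (4 mm wide) in the dark window of the top face, driven by the wheel: 0 at the near (-x) end to 0.05 at the far (+x) end of the scale. It lies under a pane and cannot be touched.
- pointer_mid (a point): Centre of the pointer bar, some mm below the top face; it runs along the intercom's x, 60 mm to the right (-y) of the wheel. Axes as the intercom's.
- tab (a joint): Position (m) of the marker tab along the same scale as the pointer, 0 to 0.05: the pointer is opposite the tab when both joints read the same. The tab slides stiffly; it must not be moved.
- tab_mid (a point): The marker tab: a white plastic slider 8 mm wide along x, 19 mm along y and 6 mm high with a thin dark line, on the top face at the right (-y) side of the window, 81 mm to the right (-y) of the wheel. The point lies at its middle in x, at the top face. Axes as the intercom's.
- key_top (a point): Centre of the top of the round white talk key (28 mm across, the only round one), near the front right corner of the top face. It goes straight down 6 mm against a spring (about 5 N when fully down, press it gently to its stop) and springs back. The four square keys in a row at the back are dummies.
- key (a joint): How far the talk key is pressed (m): 0 up, 0.006 fully down.
- cube_near: Picture cube, 45 mm, to the left of the intercom's back part; leave it alone. Origin: centre of its underside.
- cube_far: Another 45 mm picture cube, to the left of the intercom's front part; leave it alone. Origin: centre of its underside.
- stapler: Desk stapler, 120 x 34 x 44 mm, to the right of the intercom; leave it alone. Origin: centre of its underside.

How it is judged (in metres and radians):
On the way, in this order (a step that is already met when the one before it is completed fails the run):
1. the wheel is rolled until the pointer stands opposite the tab (within 4 mm), and the finger is off it (x of pointer_mid in the frame of tab_mid between -0.004 and 0.004 m and contact force between the fingers and anything else below 0.3 N), for 0.3 s.
2. the talk key is pressed down (at least 5 of its 6 mm) with the pointer opposite the tab (x of pointer_mid in the frame of tab_mid between -0.004 and 0.004 m and value of joint key above 0.005 m), for 0.1 s.
At the end, for the whole second after the job is handed in: The pointer stands within 4 mm of the tab's middle along the scale and is at rest, and the talk key, after being pressed, is up again (x of pointer_mid in the frame of tab_mid between -0.004 and 0.004 m and value of joint key below 0.001 m and velocity of joint pointer between -0.002 and 0.002 m/s); the robot touches nothing.
It fails at once if a finger presses the wheel with more than 15 N (contact force between the fingers and wheel above 15 N).
It fails at once if a finger presses the key or anything else with more than 25 N (contact force between the fingers and anything else above 25 N).
It fails at once if the talk key is pressed while the pointer is not opposite the tab (5 mm) (value of joint key above 0.004 m and not (x of pointer_mid in the frame of tab_mid between -0.005 and 0.005 m)).
It fails at once if the marker tab is shifted by more than 2 mm (distance of tab_mid from where it was at the start of the episode above 0.002 m).
It fails at once if a cube or the stapler beside the intercom is shifted by more than 20 mm (distance of any of cube_near, cube_far, stapler from where it was at the start of the episode above 0.02 m).
It also fails if it takes over 64 s, if anything falls off the work surface, if the arm or the gripper's body presses on something with over 40 N, if the wrist force passes 120 N, or if a joint passes its speed limit or range.

## Working session

There is one attempt and no reset: what is moved stays moved. The work goes in short steps, each a Python script; the robot and the scene stay as the last script left them, time stands still between calls to the robot, and variables do not carry over. Pictures are saved under pics/ and viewed, at most 10 in all, crops included, and the job is handed in when it is done.

```bash
mkdir -p pics; ls; python3 - <<'E'
from bench import bot, imaging
import cv2
for n in ("scene","top"):
    im=imaging.capture(n); cv2.imwrite(f"pics/{n}0.png",im)
    c=imaging.camera_model(n); print(n,c)
s=bot.get_state(); print(s["t"],s["orientation"],s["contact_force"],s["opening"])
E
```

```text
pics
scene {'K': array([[475.55441849,   0.        , 312.68659542],
       [  0.        , 475.55441849, 204.28932792],
       [  0.        ,   0.        ,   1.        ]]), 'position': array([ 906.00939085, -420.48022057,  662.65298696]), 'rotation': array([0.76677858, 0.01723296, 0.62743961])}
top {'K': array([[456.65162287,   0.        , 315.77207266],
       [  0.        , 456.65162287, 198.33381462],
       [  0.        ,   0.        ,   1.        ]]), 'position': array([498.8362855 ,  44.90547723, 950.96871941]), 'rotation': array([ 0.02736174, -0.0158718 , -1.55245935])}
0.1 [-3.14004865e+00 -2.03556241e-04  2.86879233e+00] [ 0.70018854 -0.16867236 -0.48658302] 0.9986479506308281
```

View pics/top0.png

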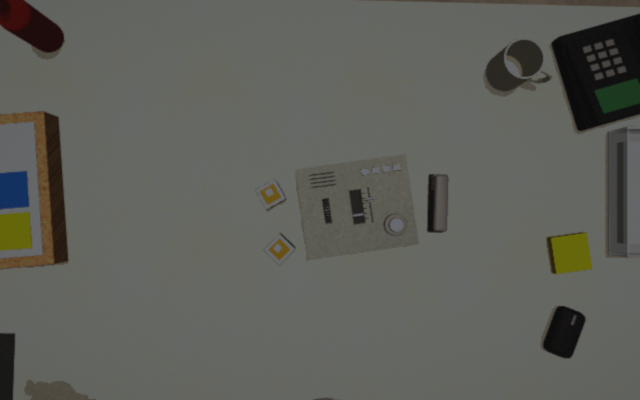

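View pics/scene0.png

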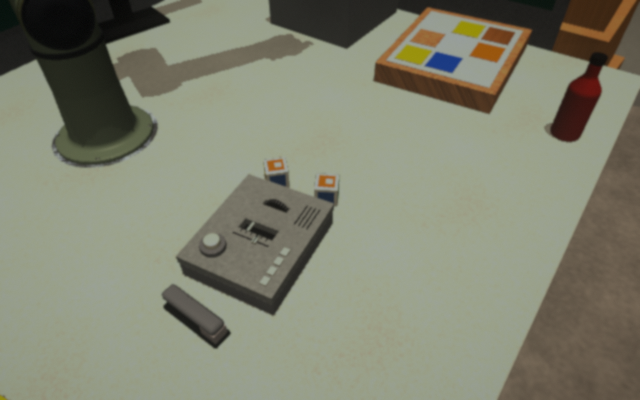

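```bash
cat > h.py <<'E'
from bench import bot, solve_ik, imaging
import cv2, numpy as np
from scipy.spatial.transform import Rotation as R
def cast(n,uv,z,c=None):
    c=c or imaging.camera_model(n); r=R.from_euler('xyz',c["rotation"])
    uv=np.atleast_2d(np.array(uv,float)); d=np.linalg.inv(c["K"])@np.c_[uv,np.ones(len(uv))].T
    d=r.apply((d*[[1],[-1],[-1]]).T); p=c["position"]
    return p+d*((z-p[2])/d[:,2])[:,None]
E
python3 - <<'E'
from h import *
np.set_printoptions(precision=1,suppress=True)
print("case corners",cast("top",[(296,169),(405,155),(417,243),(307,259)],55))
print("slot,win,key,sq1,sq4",cast("top",[(327,210),(357,206),(396,224),(364,172),(397,167)],58))
print("scene slot,key,win",cast("scene",[(276,204),(211,241),(258,229)],58))
c=imaging.camera_model("wrist"); s=bot.get_state()
print(c, s["tcp_pos"], R.from_euler('xyz',s["orientation"]).inv().apply(c["position"]-s["tcp_pos"]))
print(cast("wrist",[(320,200)],55))
im=cv2.imread("pics/top0.png")[145:265,285:455]
cv2.imwrite("pics/top0c.png",cv2.convertScaleAbs(cv2.resize(im,None,fx=4.5,fy=4.5,interpolation=cv2.INTER_CUBIC),alpha=1.7))
E
```

```text
case corners [[ 580.5   71.    55. ]
 [ 612.5 -143.4   55. ]
 [ 439.6 -169.3   55. ]
 [ 404.6   46.1   55. ]]
slot,win,key,sq1,sq4 [[ 501.1    8.8   58. ]
 [ 510.   -49.8   58. ]
 [ 476.2 -126.9   58. ]
 [ 577.   -62.5   58. ]
 [ 588.1 -127.3   58. ]]
scene slot,key,win [[ 501.9    8.4   58. ]
 [ 467.3 -119.4   58. ]
 [ 513.9  -54.7   58. ]]
{'K': array([[347.2,   0. , 323.2],
       [  0. , 347.2, 201.1],
       [  0. ,   0. ,   1. ]]), 'position': array([ 68.3, 553. , 372.4]), 'rotation': array([-0.3,  0. ,  1.3])} [148.  529.2 230.6] [  83.1    1.2 -141.8]
[[170.4 521.1  55. ]]
```

View pics/top0c.png

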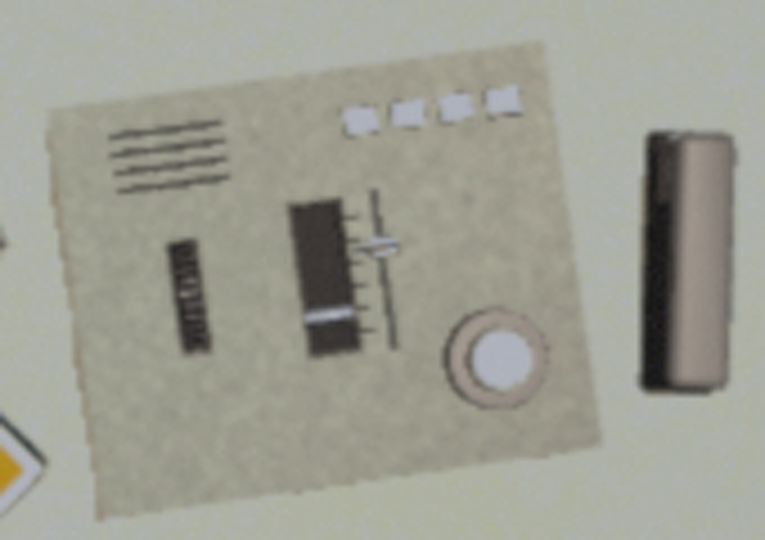

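```bash
cat >> h.py <<'E'
YAW=0.147; O=[np.pi,0,YAW-np.pi/2]
ex=np.array([np.cos(YAW),np.sin(YAW),0]); ey=np.array([-ex[1],ex[0],0])
SLOT=np.array([501.4,8.6,55.])
E
python3 - <<'E'
from h import *
np.set_printoptions(precision=1,suppress=True)
bot.grip(0.0,20)
p=SLOT.copy(); p[2]=140
bot.move_ptp(p,O)
c=imaging.camera_model("wrist"); im=imaging.capture("wrist"); cv2.imwrite("pics/w1.png",im)
np.save("w1.npy",c,allow_pickle=True)
s=bot.get_state(); print(s["t"],s["tcp_pos"],s["orientation"],s["contact_force"],s["opening"],c)
E
```

```text
3.6833 [501.5   9.  140.1] [-3.1  0.  -1.4] [-0.1  0.3 -0.1] 0.0005387034222752792 {'K': array([[347.2,   0. , 323.2],
       [  0. , 347.2, 201.1],
       [  0. ,   0. ,   1. ]]), 'position': array([513.8, -71.9, 281.9]), 'rotation': array([-0.3,  0. , -3. ])}
```

View pics/w1.png

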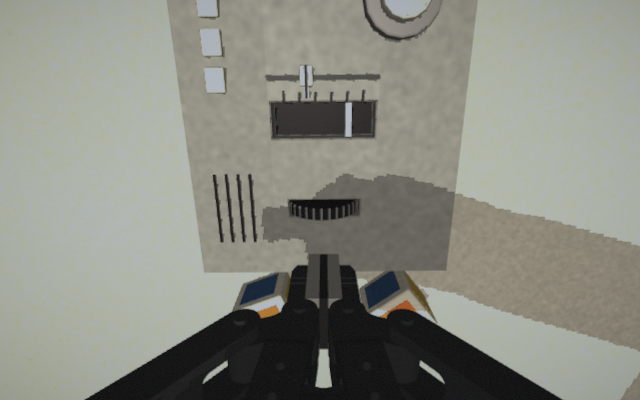

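The wrist view shows the slot spanning u 289–360 at v≈199–221, the pointer at (348,120), the tab at (306,78), the talk key near (405,3), and the closed tip at (323,253). The tip is about 14 mm wide along the rolling direction.

```bash
cat >> h.py <<'E'
def loc(p): # case axes about SLOT
    d=np.atleast_2d(p)-SLOT; return np.c_[d@ex,d@ey,d[:,2]]
def centroid(m,roi):
    u0,v0,u1,v1=roi; k=np.zeros_like(m); k[v0:v1,u0:u1]=m[v0:v1,u0:u1]
    n,_,st,ce=cv2.connectedComponentsWithStats(k); i=1+np.argmax(st[1:,4]); return ce[i],st[i]
E
python3 - <<'E'
from h import *
np.set_printoptions(precision=1,suppress=True)
c=np.load("w1.npy",allow_pickle=True).item(); im=cv2.imread("pics/w1.png")
m=(cv2.inRange(im,(165,165,165),(255,255,255)))
for roi,z in (((270,100,376,138),52),((290,60,322,102),61)):
    ce,st=centroid(m,roi); print(ce,st,loc(cast("wrist",ce,z,c)))
print("slot edge",loc(cast("wrist",[(289,199),(360,199)],55,c)))
print("win",loc(cast("wrist",[(271,101),(376,101),(270,138),(374,138)],55,c)))
print("tip",loc(cast("wrist",[(307,253),(340,253)],140,c)))
print("case edge",loc(cast("wrist",[(205,271),(446,269)],55,c)))
E
```

```text
[348.  119.1] [346 103   5  33 164] [[-15.4 -59.1  -3. ]]
[301.5  75.1] [300  66   4  19  73] [[ 13.7 -85.7   6. ]]
slot edge [[ 24.2  -5.5   0. ]
 [-24.7  -5.6   0. ]]
win [[ 33.5 -70.5   0. ]
 [-32.5 -70.5   0. ]
 [ 35.3 -47.3   0. ]
 [-32.3 -47.4   0. ]]
tip [[ 7.9 -8.  85. ]
 [-7.1 -8.1 85. ]]
case edge [[ 88.3  50.8   0. ]
 [-90.2  49.    0. ]]
```

```bash
cat >> h.py <<'E'
def F(n=1):
    return np.mean([bot.get_state()["contact_force"] for _ in range(n)],axis=0)
def at(x,z,y=0): p=SLOT+x*ex+y*ey; p[2]=z; return p
def stroke(x0,x1,z0,dx=1.0,tgt=8.5,v=20,zmin=57.5):
    """feel for the rim at x0, roll to x1 under force control, lift; returns z of the rim"""
    bot.movel(at(x0,z0),max_speed=100); bot.dwell(.1); b=F(3)
    hit=bot.movel(at(x0,zmin),max_speed=8,threshold=3.0)
    z=bot.get_state()["tcp_pos"][2]; f=F(3)-b; log=[(x0,z,f[2],f@ex)]
    if hit:
        bot.movel(at(x0,z),max_speed=20)
        for _ in range(4):
            f=F(3)-b
            if abs(f[2]-tgt)<1: break
            z+=float(np.clip((f[2]-tgt)/20*.7,-.15,.15)); bot.movel(at(x0,z),max_speed=8)
        x=x0; s=np.sign(x1-x0)
        while (x1-x)*s>1e-6:
            x+=s*min(dx,abs(x1-x)); bot.movel(at(x,z),max_speed=v); f=F(2)-b
            log.append((x,z,f[2],f@ex))
            if f[2]>12.5: z+=.25
            else: z+=float(np.clip((f[2]-tgt)/20*.6,-.2,.2))
    bot.movel(at(x1 if hit else x0,z+6),max_speed=60)
    print(np.round(log,2).tolist()); return z
def look(name):
    c=imaging.camera_model("wrist"); im=imaging.capture("wrist"); cv2.imwrite(f"pics/{name}.png",im)
    m=cv2.inRange(im,(150,150,150),(255,255,255)); r=R.from_euler('xyz',c["rotation"])
    def px(p):
        q=r.inv().apply(np.array(p)-c["position"])*[1,-1,-1]; q=c["K"]@q; return q[:2]/q[2]
    out=[]
    for y,h,hw in ((-59,-3,(30,8)),(-82,6,(30,9))):
        q=np.array([px(at(sx*hw[0],55+h,y+sy*hw[1])) for sx in(-1,1) for sy in(-1,1)])
        u0,v0=np.maximum(q.min(0),0).astype(int); u1,v1=q.max(0).astype(int)
        k=np.argwhere(m[v0:v1,u0:u1]); ok=len(k)>0
        u=(k[:,1].min()+k[:,1].max())/2+u0 if ok else np.nan
        vv=k[:,0].mean()+v0 if ok else np.nan
        out.append(loc(cast("wrist",(u,vv),55+h,c))[0].round(1).tolist()+[len(k),np.ptp(k[:,1]) if ok else 0])
    print("pointer",out[0],"tab",out[1],"diff",out[1][0]-out[0][0]); return out
E
python3 - <<'E'
from h import *
print([bot.get_state()["contact_force"].round(2).tolist() for _ in range(3)])
look("w2a"); z=stroke(-5,0,73); s=bot.get_state(); print(z,s["t"],s["tcp_pos"]); look("w2")
E
```

```text
[[-0.09, 0.31, -0.15], [-0.09, 0.31, -0.15], [-0.09, 0.31, -0.15]]
pointer [-15.7, -60.1, -3.0, 141, np.int64(5)] tab [11.7, -81.6, 6.0, 377, np.int64(64)] diff 27.4
[[-5.0, 66.88, 4.68, -1.76], [-4.0, 66.43, 7.66, -3.31], [-3.0, 66.4, 6.99, -3.26], [-2.0, 66.36, 7.48, -3.29], [-1.0, 66.33, 7.24, -3.16], [0.0, 66.29, 6.86, -3.84]]
66.24021816299849 8.3667 [501.72669789   8.56122399  72.40606729]
pointer [-12.1, -59.4, -3.0, 285, np.int64(8)] tab [0.5, -82.3, 6.0, 4653, np.int64(146)] diff 12.6
```

```bash
python3 - <<'E'
from h import *
z=stroke(-6,6,72,tgt=9.3); look("w3a"); z=stroke(-6,6,z+4,tgt=9.3); o=look("w3"); print(z,bot.get_state()["t"])
im=cv2.imread("pics/w3.png"); cv2.imwrite("pics/w3c.png",im[0:220])
E
```

```text
[[-6.0, 66.6, 4.29, -0.57], [-5.0, 66.07, 9.52, -3.0], [-4.0, 66.07, 8.45, -3.65], [-3.0, 66.05, 9.05, -2.68], [-2.0, 66.04, 7.74, -2.04], [-1.0, 65.99, 7.48, -3.13], [0.0, 65.94, 8.19, -2.67], [1.0, 65.91, 7.21, -1.93], [2.0, 65.84, 6.79, -2.16], [3.0, 65.77, 7.82, -1.89], [4.0, 65.72, 7.08, -2.36], [5.0, 65.66, 7.04, -2.71], [6.0, 65.59, 7.73, -3.17]]
pointer [-3.5, -59.4, -3.0, 280, np.int64(7)] tab [0.2, -82.4, 6.0, 4701, np.int64(146)] diff 3.7
[[-6.0, 65.82, 5.29, -0.82], [-5.0, 65.33, 7.85, -2.12], [-4.0, 65.28, 9.08, -3.33], [-3.0, 65.28, 8.03, -3.03], [-2.0, 65.24, 8.4, -2.27], [-1.0, 65.21, 7.51, -3.34], [0.0, 65.16, 7.79, -2.54], [1.0, 65.11, 8.85, -3.11], [2.0, 65.1, 7.75, -2.29], [3.0, 65.05, 7.04, -3.02], [4.0, 64.98, 7.9, -2.7], [5.0, 64.94, 7.32, -3.0], [6.0, 64.88, 7.6, -2.87]]
pointer [5.4, -59.6, -3.0, 282, np.int64(8)] tab [0.4, -82.4, 6.0, 4770, np.int64(147)] diff -5.0
64.83076891692912 19.825
```

View pics/w3c.png

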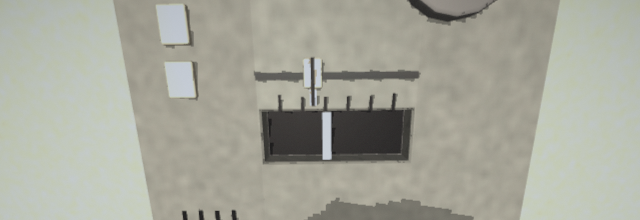

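The pointer is now at u≈327 and the tab's line at u≈312.5, v≈75. That leaves about 5–6 mm to go.

```bash
python3 - <<'E'
from h import *
np.save("tmp.npy",0); c=imaging.camera_model("wrist")
t=loc(cast("wrist",(312.5,75),61,c))[0]; print("tab",t)
dx=(t[0]-5.4)/.735; print(dx)
z=stroke(-dx/2,dx/2,69,tgt=9.3)
bot.movel(at(0,78),max_speed=80); look("w4"); print(bot.get_state()["t"])
im=cv2.imread("pics/w4.png"); cv2.imwrite("pics/w4c.png",im[0:260])
E
```

```text
tab [ 10.9341488  -84.75816953   6.        ]
7.529454155068149
[[-3.76, 65.05, 5.34, -0.65], [-2.76, 64.5, 8.26, -2.52], [-1.76, 64.47, 7.8, -3.11], [-0.76, 64.42, 6.62, -2.63], [0.24, 64.34, 7.7, -3.09], [1.24, 64.29, 7.53, -2.94], [2.24, 64.24, 7.41, -2.84], [3.24, 64.19, 7.57, -2.61], [3.76, 64.13, 7.49, -2.61]]
pointer [10.6, -59.7, -3.0, 277, np.int64(8)] tab [0.6, -82.4, 6.0, 4226, np.int64(140)] diff -10.0
24.6833
```

View pics/w4c.png

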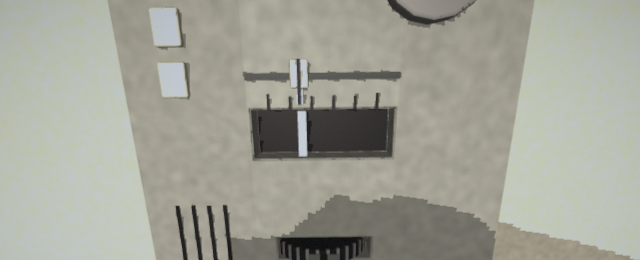

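The pointer (u≈303) now stands opposite the tab line (u≈300), which agrees to about 0.3 mm after ray casting. Next I'll take one look at the key.

```bash
python3 - <<'E'
from h import *
np.set_printoptions(precision=1,suppress=True)
bot.movel(at(-45,110,-70),max_speed=150); bot.dwell(.2)
c=imaging.camera_model("wrist"); im=imaging.capture("wrist"); cv2.imwrite("pics/k1.png",im)
np.save("k1.npy",c,allow_pickle=True)
m=cv2.inRange(im,(150,150,150),(255,255,255))
cn,_=cv2.findContours(m,cv2.RETR_EXTERNAL,cv2.CHAIN_APPROX_NONE)
for k in cn:
    if cv2.contourArea(k)>300 and len(k)>5:
        e=cv2.fitEllipse(k); print(e, loc(cast("wrist",e[0],62,c)),loc(cast("wrist",e[0],67,c)))
t=cv2.imread("pics/top0.png")[205:245,380:415]; mt=cv2.inRange(t,(105,95,95),(255,255,255))
ce,st=centroid(mt,(0,0,35,40)); uv=ce+[380,205]; print(uv,st,loc(cast("top",uv,62)),loc(cast("top",uv,67)))
print(bot.get_state()["t"])
E
```

```text
((514.1239013671875, 361.8753967285156), (16.942718505859375, 250.53924560546875), 116.07575225830078) [[-176.    30.5    7. ]] [[-172.5   25.7   12. ]]
((133.32284545898438, 203.9686279296875), (20.017187118530273, 27.306201934814453), 155.26268005371094) [[ 64.9 -84.6   7. ]] [[ 62.  -86.4  12. ]]
((126.3541488647461, 169.35543823242188), (20.575069427490234, 28.507505416870117), 156.0570831298828) [[  65.2 -105.1    7. ]] [[  62.3 -106.3   12. ]]
((118.96410369873047, 131.84205627441406), (21.52172088623047, 30.309432983398438), 156.98501586914062) [[  65.4 -125.8    7. ]] [[  62.5 -126.5   12. ]]
((321.08233642578125, 131.9015350341797), (50.31591796875, 51.26264190673828), 1.1590723991394043) [[ -43.4 -125.8    7. ]] [[ -43.4 -126.5   12. ]]
((111.18392181396484, 91.69000244140625), (22.218074798583984, 32.77448272705078), 160.81112670898438) [[  65.5 -146.4    7. ]] [[  62.6 -146.5   12. ]]
((289.4660339355469, 179.82125854492188), (409.7192687988281, 727.3408813476562), 82.86009216308594) [[-25.6 -99.1   7. ]] [[ -26.  -100.4   12. ]]
[396.2 224.2] [ 11  14  12  12 108] [[ -45.1 -130.     7. ]] [[ -44.8 -129.1   12. ]]
25.675
```

View pics/k1.png

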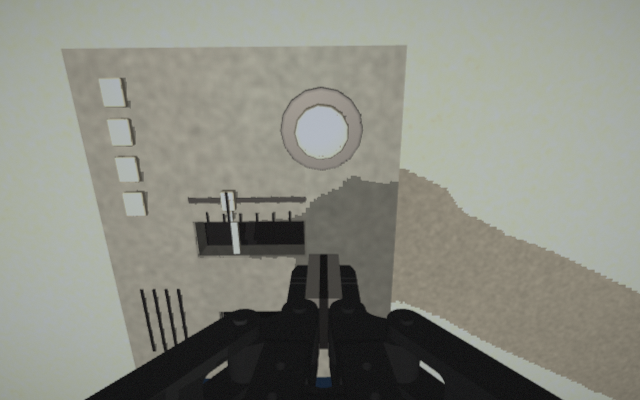

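The round key is at (321,132), about 51 px across, and the wrist and top views agree on its position within 2 mm. Now I'll press it.

```bash
python3 - <<'E'
from h import *
K=(-43.7,-127.3)
bot.movel(at(K[0],84,K[1]),max_speed=100); bot.dwell(.2); b=F()
h=bot.movel(at(K[0],58,K[1]),max_speed=15,threshold=1.5); z=bot.get_state()["tcp_pos"][2]; print(h,z,(F()-b).round(2))
zz=z
for i in range(26):
    zz-=.35; bot.movel(at(K[0],zz,K[1]),max_speed=10); f=F()-b; print(round(zz,2),round(f[2],2),end="; ")
    if f[2]>9: break
bot.dwell(.3); print("\nhold",bot.get_state()["tcp_pos"],(F()-b).round(2))
bot.movel(at(K[0],84,K[1]),max_speed=40)
bot.movel(at(-45,110,-70),max_speed=120); bot.dwell(.2); look("k2")
im=cv2.imread("pics/k2.png"); m=cv2.inRange(im,(150,150,150),(255,255,255))
print(centroid(m,(285,90,358,170)),centroid(cv2.inRange(cv2.imread("pics/k1.png"),(150,)*3,(255,)*3),(285,90,358,170)), bot.get_state()["t"])
E
```

```text
True 75.58309595929191 [ 0.2  -2.17  1.33]
75.23 1.55; 74.88 2.97; 74.53 3.28; 74.18 2.67; 73.83 2.83; 73.48 3.34; 73.13 2.79; 72.78 3.53; 72.43 3.72; 72.08 4.9; 71.73 4.57; 71.38 3.77; 71.03 4.05; 70.68 7.37; 70.33 9.77; 
hold [ 476.88255273 -123.75835983   70.93499967] [-1.81 -0.16 10.95]
pointer [10.9, -59.6, -3.0, 134, np.int64(7)] tab [11.3, -85.2, 6.0, 159, np.int64(13)] diff 0.40000000000000036
(array([320.34889317, 134.2786333 ]), array([ 295,  108,   51,   53, 2078], dtype=int32)) (array([321.06733524, 131.88061127]), array([ 296,  106,   51,   53, 2094], dtype=int32)) 32.9083
```

The stop came after only about 4.6–5 mm of measured travel, so I'll press again a bit deeper, logging the actual height.

```bash
python3 - <<'E'
from h import *
K=(-43.7,-127.3)
bot.movel(at(K[0],79,K[1]),max_speed=100); bot.dwell(.3); b=F()
zz=79
while zz>66:
    zz-=.4; bot.movel(at(K[0],zz,K[1]),max_speed=12); s=bot.get_state(); f=s["contact_force"]-b; print(round(zz,2),round(s["tcp_pos"][2],2),f.round(1).tolist(),end="; ")
    if f[2]>15: break
bot.dwell(.3); s=bot.get_state(); print("\nhold",s["tcp_pos"],(F()-b).round(2)); look("k3")
bot.movel(at(K[0],84,K[1]),max_speed=40); print(bot.get_state()["t"])
im=cv2.imread("pics/k3.png"); cv2.imwrite("pics/k3c.png",im[150:400,150:500])
E
```

```text
78.6 78.64 [-0.7, -0.0, 0.6]; 78.2 78.15 [-0.3, 0.8, -1.0]; 77.8 77.77 [-0.6, 0.6, -1.0]; 77.4 77.34 [-0.2, 1.0, -0.8]; 77.0 77.1 [-1.0, 0.0, 1.1]; 76.6 76.68 [-0.8, 1.2, 1.3]; 76.2 76.24 [-0.4, 1.3, 1.5]; 75.8 75.84 [-0.3, 1.3, 2.0]; 75.4 75.42 [-0.5, -0.1, 1.9]; 75.0 75.02 [-1.1, 0.1, 2.3]; 74.6 74.63 [-0.2, 1.9, 2.4]; 74.2 74.22 [-0.8, 1.6, 3.7]; 73.8 73.85 [-0.4, 1.0, 2.5]; 73.4 73.43 [0.0, 1.0, 3.4]; 73.0 73.03 [-1.1, 1.1, 4.1]; 72.6 72.64 [0.8, 1.2, 3.9]; 72.2 72.23 [-0.6, 0.8, 4.1]; 71.8 71.81 [-0.2, 0.8, 4.6]; 71.4 71.45 [-0.8, 0.8, 4.8]; 71.0 71.06 [0.7, -0.4, 5.6]; 70.6 71.0 [-1.0, 1.8, 8.6]; 70.2 70.92 [-2.3, 0.7, 11.5]; 69.8 70.85 [-3.2, 2.4, 15.9]; 
hold [ 476.97095691 -123.76377196   70.87412086] [-3.29  2.36 15.26]
pointer [nan, nan, nan, 0, 0] tab [14.4, -91.2, 6.0, 1, np.int64(0)] diff nan
40.6167
```

View pics/k3c.png

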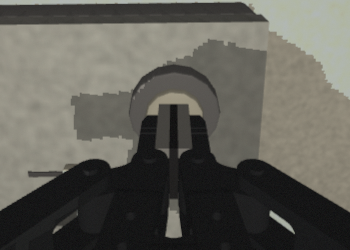

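The key travelled from 77.1 to 71.0 mm, its full 6 mm. The picture shows the tip centred on the key inside its ring. I'll check the pointer once more and hand in.

```bash
python3 - <<'E'
from h import *
bot.movel(at(-45,110,-70),max_speed=120); bot.dwell(.5); look("k4"); print(bot.get_state()["t"])
print(bot.sign_off())
E
```

```text
pointer [11.0, -59.9, -3.0, 133, np.int64(7)] tab [11.3, -85.3, 6.0, 163, np.int64(13)] diff 0.3000000000000007
41.8417
the job is handed in; nothing more can be done
None
```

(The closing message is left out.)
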